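# Click-test the seal buttons of three jars and set the faulty one aside

## Robot

A 7-joint arm with a two-finger parallel gripper is mounted at the origin on the work surface. World frame = base frame: x ahead of the robot, y to its left, z up, the work surface at z = 0. Lengths are in m, angles in rad, forces in N, time in s.
With the tool pointing down it reaches from about 0.425 to 0.875 m from the base axis. Payload 9.9 kg.
Tool frame: the origin (TCP) lies on the centre line of the jaws, within the pads' length; the fingertips stand 19 mm ahead of it and the grasp point (between the pads) is the TCP (bot.finger_overhang is the distance from the TCP to the fingertips, in m); x points along the fingers, y is the direction in which the jaws open and shut, and the axes are right-handed (so a half turn about x gives the same grasp; the last joint's range is limited). The gripper opens to 85 mm and grips with 20 to 120 N. Pads are 22 mm wide; open, the fingers measure 114 mm over their backs; the gripper's body (76 mm by 85 mm) begins 54 mm behind the grasp point. The pads swing forward as they close: fully open they stand 13 mm farther back than shut.
Start: joints at [-1.246, 0.576, 0.025, 1.437, -0.015, 1.129, -0.057], TCP at [0.268, 0.619, 0.214] pointing down, gripper open.
Joint ranges: [-2.76, 2.76], [-0.34, 2.15], [-1.52, 1.57], [0.19, 2.46], [-1.09, 4.23], [0.17, 1.99], [-2.82, 2.82]. Speed limits (rad/s): [2.22, 2.22, 3.01, 3.01, 3.14, 3.14, 3.14].

## Interface

Orientations are given as a rotation vector (axis times angle).
In Python, from plant import bot gives the robot as it stands. The module is installed in compiled form; this text tells all that it offers.
- The arm moves only by the tool move_arm, never from a script. Its argument "plan" is a list of rows, each a list of 7 numbers: the shift along the world's x, y, z in mm, then the turn, a rotation vector about the world's x, y, z in degrees, then the opening, from -1 (shut) to 1 (fully open), so that 0 is half open. A call has 1 to 5 rows; each row shifts and turns the commanded pose from where the row before left it; what a row does not reach is not made up. A row lasts 1/8 s, in which the tool goes at most 62.5 mm and 10.7 degrees, less where a joint would pass 70% of its speed; a pose out of reach is approached as far as the arm can. A call with a gripper value outside its range is refused whole. The fingers move at their own pace and stop on an object; "force" is the grip in N (left out, the last holds). Time passes only in rows, so rows that do not move let the fingers close. It gives the time, the measured TCP pose, the force and the opening at its end, in the units of the state.
- bot.sense(): the state, without advancing time (a new reading comes with each control period).
- bot.read_camera(name): name is "scene" or "top" or "wrist"; returns the picture (480x640x3 uint8, blue, green, red); there is no depth.
- bot.camera_params(name): a dict with "fov_y" (degrees; the focal length in pixels is half the picture's height over the tangent of half this angle, whatever the lens; pixels are square), "cx", "cy" (the principal point, pixels), "k1" (the pictures are not rectified: a ray, as slopes to the right and down, at radius r is drawn at 1 + k1 r^2 times it, then the intrinsics apply), "extrinsics" (4x4, takes a point from camera to world coordinates). Camera axes: x right, y down, z forward; pixel columns grow to the right and rows downward; lengths in m; the calibration is good to about 2 mm. A picture is of the moment at which its call begins: read the wrist's pose just before it. camera_params takes no time and is no camera call; for the wrist camera it gives the pose at the moment of the call.
- bot.hand_in(): hands the job in, once; it reports no verdict.
The state is a dict: "clock": time; "qpos": joint angles; "joint_vel": joint speeds; "joint_torque": joint torques, N m; "ee_pos": TCP position; "tool_rot": TCP orientation; "ft_force": force on the tool from outside, world axes, zero at the start; "wrist_torque": the same for the moment, N m; "opening": opening from 0.0 (shut) to 1.0 (fully open).
Only numpy, scipy, OpenCV 4.12 (cv2) and the standard library are available. Lean on these libraries where they do the work, as an engineer would, in place of code of your own. Each camera call takes 0.05 s, during which the arm holds its last target. There are 200 camera calls.

## Task

Two of the three green jars have push-to-seal buttons that latch; one is faulty. Press each white button all the way down, and once the two sound ones stay latched, give the one that pops back up a full press to be sure; then lift that jar over to the black rubber mat and set it down gently, upright and wholly on the mat. Leave the sound jars standing where they are with their buttons down, and do not disturb the crusher, the cans or the bowl.

Things in the scene. Friction and masses are not known exactly. Their poses are not given: they have to be found in the camera images.
- jar_a_center (a point): One of three look-alike loose green-glass jars (0.3 kg): round glass body 62 mm across and 88 mm high with its foot 58 mm across, under a black screw-on lid 64 mm across and 22 mm high (it takes up 88 to 110 mm above the jar's foot; it does not come off). Grasp it by the lid or glass. This point is on the jar's axis, 55 mm above its foot; z is up along the axis.
- jar_a_top (a point): Centre of the top face of that jar's round white seal button, 42 mm across, in the middle of the lid; 15 mm above the lid's top (125 mm above the jar's foot) when up, 3 mm above it when fully down. It moves with the button.
- jar_a_button (a joint): Travel of that button in m: 0 up (an orange band shows round its side), 0.012 fully down. Pushing it down takes at most about 9 N, and then it meets a hard stop. A sound button snaps over near the end of its travel and stays down when let go (another push leaves it down; only pulling lifts it); a faulty one feels like a plain spring and pops straight back up when let go. Exactly one of the three jars is faulty; nothing but pressing tells which.
- jar_b_center (a point): One of three look-alike loose green-glass jars (0.3 kg): round glass body 62 mm across and 88 mm high with its foot 58 mm across, under a black screw-on lid 64 mm across and 22 mm high (it takes up 88 to 110 mm above the jar's foot; it does not come off). Grasp it by the lid or glass. This point is on the jar's axis, 55 mm above its foot; z is up along the axis.
- jar_b_top (a point): Centre of the top face of that jar's round white seal button, 42 mm across, in the middle of the lid; 15 mm above the lid's top (125 mm above the jar's foot) when up, 3 mm above it when fully down. It moves with the button.
- jar_b_button (a joint): Travel of that button in m: 0 up (an orange band shows round its side), 0.012 fully down. Pushing it down takes at most about 9 N, and then it meets a hard stop. A sound button snaps over near the end of its travel and stays down when let go (another push leaves it down; only pulling lifts it); a faulty one feels like a plain spring and pops straight back up when let go. Exactly one of the three jars is faulty; nothing but pressing tells which.
- jar_c_center (a point): One of three look-alike loose green-glass jars (0.3 kg): round glass body 62 mm across and 88 mm high with its foot 58 mm across, under a black screw-on lid 64 mm across and 22 mm high (it takes up 88 to 110 mm above the jar's foot; it does not come off). Grasp it by the lid or glass. This point is on the jar's axis, 55 mm above its foot; z is up along the axis.
- jar_c_top (a point): Centre of the top face of that jar's round white seal button, 42 mm across, in the middle of the lid; 15 mm above the lid's top (125 mm above the jar's foot) when up, 3 mm above it when fully down. It moves with the button.
- jar_c_button (a joint): Travel of that button in m: 0 up (an orange band shows round its side), 0.012 fully down. Pushing it down takes at most about 9 N, and then it meets a hard stop. A sound button snaps over near the end of its travel and stays down when let go (another push leaves it down; only pulling lifts it); a faulty one feels like a plain spring and pops straight back up when let go. Exactly one of the three jars is faulty; nothing but pressing tells which.
- mat_top (a point): Black rubber mat, 200 x 180 x 8 mm, fixed flat on the counter. This point is the centre of its top face; its x axis runs along the 200 mm side, y along the 180 mm side, z up.
- crusher: Bystander: upright press-button can crusher bolted to the counter at the right, grey base 130 x 130 mm, two guide rods, spring plunger with a red button, 322 mm high. Origin: centre of its underside.
- can_1_center (a point): Bystander: empty blue drinks can standing upright, 66 mm across, 116 mm high, very light (16 g). This point is its centre, 58 mm above its foot.
- can_2_center (a point): Bystander: empty blue drinks can standing upright, 66 mm across, 116 mm high, very light (16 g). This point is its centre, 58 mm above its foot.
- bowl: Bystander: small white ceramic bowl, 120 mm across the rim, 50 mm high. Origin: centre of its underside.
Mind the look-alikes: they are no part of the job. What is shaped like the part that bears jar_b_center but pink or red is not meant.

How it is judged:
By the outcome, as a careful person would: the job done as asked, in the order asked, and still so for the second after the job is handed in, with the robot touching nothing.
It also fails if it takes over 58 s, if anything falls off the work surface, if the arm or the gripper's body presses on something with over 40 N, if the wrist force passes 120 N, or if a joint passes its speed limit or range.

## Working session

There is one attempt and no reset: what is moved stays moved. The work goes in short steps, Python scripts to look and compute and a tool call to move; the robot and the scene stay as the last step left them, time stands still between calls to the robot, and variables do not carry over. Pictures are saved under pics/ and viewed, about 8 in all and at most 12, crops included, and the job is handed in when it is done.

Besides the shell and the picture viewer there is one more tool, called after "Request:" in YAML: its name, and indented under it one key for each argument. move_arm: Moves the arm, as the interface text tells. Its arguments: {"type":"object","properties":{"plan":{"type":"array","items":{"type":"array","items":{"type":"number"}}},"force":{"type":"number"}},"required":["plan"]}

```bash
mkdir -p pics
cat > h.py <<'E'
import numpy as np, cv2
from plant import bot
def ray(P,u,v):
    f=240/np.tan(np.radians(P["fov_y"])/2); d=np.array([(u-P["cx"])/f,(v-P["cy"])/f])
    s=d.copy()
    for _ in range(20): s=d/(1+P["k1"]*(s@s))
    T=np.array(P["extrinsics"]); return T[:3,3],T[:3,:3]@np.r_[s,1]
def onz(P,u,v,z):
    o,d=ray(P,u,v); return o+d*(z-o[2])/d[2]
def proj(P,X):
    f=240/np.tan(np.radians(P["fov_y"])/2);T=np.array(P["extrinsics"])
    c=T[:3,:3].T@(np.array(X)-T[:3,3]); s=c[:2]/c[2]; s=s*(1+P["k1"]*(s@s)); return s*f+[P["cx"],P["cy"]]
def white(P,I,z,amin=150):
    hsv=cv2.cvtColor(I,cv2.COLOR_BGR2HSV); m=cv2.inRange(hsv,(0,0,150),(180,50,255))
    n,l,st,ce=cv2.connectedComponentsWithStats(m)
    for i in range(1,n):
        if 6000>st[i,4]>amin: print(st[i],ce[i].round(1),onz(P,*ce[i],z).round(4))
E
python3 - <<'E'
from h import *
for n in ("top","scene"):
    P=bot.camera_params(n); I=bot.read_camera(n); cv2.imwrite(f"pics/{n}0.png",I); print(n,P["fov_y"],np.array(P["extrinsics"]).round(3)); white(P,I,.125)
print(bot.sense()["ee_pos"],bot.sense()["tool_rot"],bot.sense()["opening"],bot.finger_overhang)
E
```

```text
top 48.39379506288938 [[-0.002 -0.982  0.189  0.381]
 [-1.     0.004  0.01  -0.003]
 [-0.011 -0.189 -0.982  1.258]
 [ 0.     0.     0.     1.   ]]
[256 156  18  17 224] [264.8 164.4] [0.779  0.1398 0.125 ]
[284 196  18  17 232] [292.5 204. ] [0.6873 0.0771 0.125 ]
[  0 198  15  19 234] [  6.5 206.6] [0.6862 0.7219 0.125 ]
[240 209  17  17 226] [247.9 216.7] [0.6592 0.1746 0.125 ]
[142 270  28  47 654] [156.7 294.1] [0.49   0.3667 0.125 ]
[292 290  18  18 237] [300.3 298.3] [0.4806 0.0588 0.125 ]
[200 305  19  19 259] [208.6 313.7] [0.4483 0.253  0.125 ]
scene 45.91379401003046 [[-0.891  0.384 -0.24   1.005]
 [ 0.453  0.754 -0.476  0.756]
 [-0.002 -0.533 -0.846  1.454]
 [ 0.     0.     0.     1.   ]]
[282 292  15  14 169] [289.2 298.1] [0.7788 0.1425 0.125 ]
[411 332  36  35 813] [427.1 347.9] [0.5324 0.4249 0.125 ]
[356 339  19  16 207] [365.3 346.3] [0.6678 0.3493 0.125 ]
[0.26810682 0.61899984 0.21293193] [ 0.3194383   1.54714958 -0.32173255] 1.0023845759754373 0.019
```

View pics/top0.png

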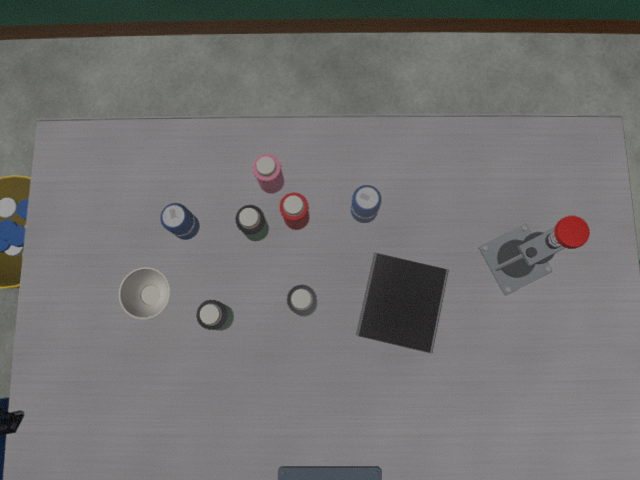

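View pics/scene0.png

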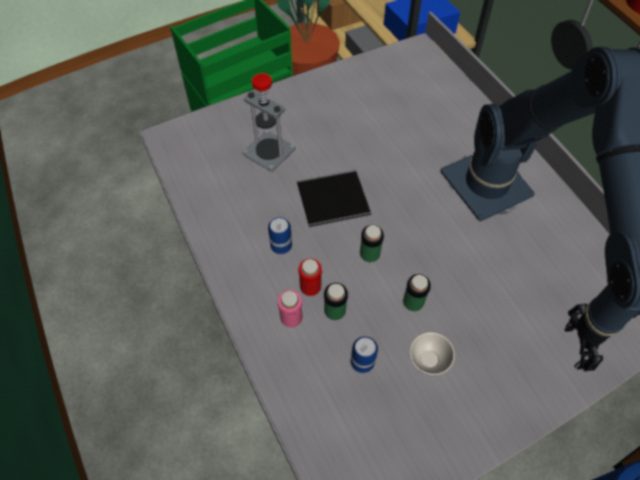

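```bash
cat > m.py <<'E'
from h import *
from scipy.spatial.transform import Rotation as R
P=bot.camera_params("top"); I=cv2.imread("pics/top0.png"); S=bot.camera_params("scene"); J=cv2.imread("pics/scene0.png")
for z in (.008,):
    m=cv2.inRange(I[240:365,345:460].max(2),0,75)
    c=max(cv2.findContours(m,0,1)[0],key=cv2.contourArea)+[345,240]; ap=cv2.approxPolyDP(c,6,True)[:,0]
    g=np.array([onz(P,*p,z) for p in ap]); print("mat",ap.tolist(),g.round(4).tolist(),g.mean(0))
# triangulate white buttons: top vs scene
gr=cv2.cvtColor(J,cv2.COLOR_BGR2HSV)
for n,(u,v) in dict(far=(247.9,216.7),near=(300.3,298.3),left=(208.6,313.7)).items():
    X=onz(P,u,v,.125); q=proj(S,X); a,b=q.astype(int)
    w=gr[b-14:b+15,a-14:a+15]; mm=cv2.inRange(w,(0,0,120),(180,60,255)); k,l,st,ce=cv2.connectedComponentsWithStats(mm)
    print(n,X.round(4),q.round(1))
    for i in range(1,k):
        if st[i,4]>30: print("   ",st[i],onz(S,*(ce[i]+[a-14,b-14]),.125).round(4))
r=R.from_rotvec(bot.sense()["tool_rot"]).as_matrix(); print(r.round(3))
c=np.vstack([np.hstack([cv2.resize(x,(400,300),interpolation=cv2.INTER_CUBIC)]) for x in (I[140:335,150:410],J[205:400,260:520])]); cv2.imwrite("pics/crop0.png",c)
E
python3 m.py
```

```text
mat [[377, 254], [359, 335], [429, 352], [446, 269]] [[0.5953, -0.1163, 0.008], [0.4057, -0.071, 0.008], [0.3663, -0.2314, 0.008], [0.5587, -0.2787, 0.008]] [ 0.4815014 -0.1743307  0.008    ]
far [0.6591 0.1746 0.125 ] [335.6 289.3]
    [  1   0  28  16 227] [0.6424 0.149  0.125 ]
    [  7   9  16  15 181] [0.6608 0.1785 0.125 ]
near [0.4806 0.0588 0.125 ] [372.6 230.3]
    [  0   0  29  29 445] [0.4736 0.0486 0.125 ]
left [0.4483 0.2531 0.125 ] [419.3 280.3]
    [  0   0  16  15 104] [0.4558 0.2173 0.125 ]
    [25  0  4 22 44] [0.4087 0.2555 0.125 ]
    [  7   9  15  15 175] [0.4502 0.2569 0.125 ]
[[-0.001  0.397  0.918]
 [-0.001  0.918 -0.397]
 [-1.    -0.001  0.   ]]
```

View pics/crop0.png

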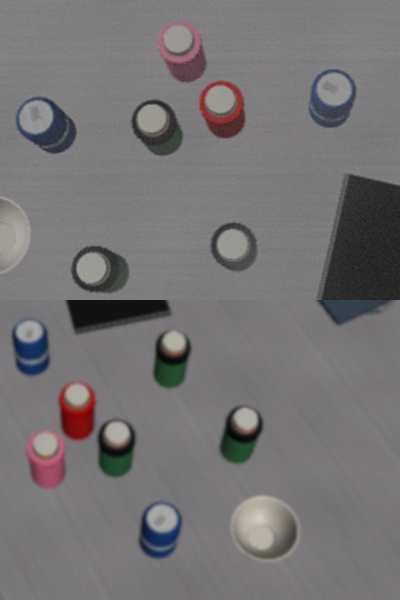

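The three meant jars are at top px (248,217), (300,298) and (209,314). They have green glass and black lids. The look-alikes at (265,164) pink and (292,204) red are not meant, and the crop confirms it. Next I go to the left jar with the fingers shut.

Request:
move_arm:
  plan:
    - [20, -40, 0, 0, 0, 0, -1]
    - [25, -50, 0, 0, 0, 0, -1]
    - [25, -50, 0, 0, 0, 0, -1]
    - [25, -50, 0, 0, 0, 0, -1]
    - [25, -50, 0, 0, 0, 0, -1]
  force: 40

```text
clock: 0.72
ee_pos: [0.3889, 0.3775, 0.2135]
tool_rot: [0.32, 1.547, -0.321]
ft_force: [1.1, 0.4, -0.6]
opening: 0.001
```

Request:
move_arm:
  plan:
    - [20, -50, 0, 0, 0, 0, -1]
    - [25, -44, 0, 0, 0, 0, -1]
    - [16, -30, -10, 0, 0, 0, -1]
    - [0, 0, -20, 0, 0, 0, -1]
    - [0, 0, 0, 0, 0, 0, -1]

```text
clock: 1.35
ee_pos: [0.4485, 0.2546, 0.1826]
tool_rot: [0.32, 1.549, -0.323]
ft_force: [0.2, -0.7, -0.4]
opening: 0.002
```

Run:
```python
from h import *
P=bot.camera_params("wrist"); I=bot.read_camera("wrist"); cv2.imwrite("pics/w1.png",I); s=bot.sense(); print(s["clock"],s["ee_pos"],s["opening"],s["ft_force"]); white(P,I,.125); print(proj(P,s["ee_pos"]-[0,0,.019]),np.array(P["extrinsics"]).round(3))
```

```text
1.4 [0.44883175 0.25533339 0.18338177] 0.00011003519349894893 [-0.87434101  0.48839372  1.39198675]
[ 290  220   65   61 3148] [321.9 249.8] [0.4461 0.254  0.125 ]
[  58  367   66   54 2406] [ 89.4 390.6] [0.4766 0.0622 0.125 ]
[189 395  29  29 273] [203.7 408.2] [0.5224 0.1279 0.125 ]
[429 395  29  29 275] [442.2 408.3] [0.5905 0.2854 0.125 ]
[325.75414423 277.19224228] [[ 0.399  0.878  0.264  0.38 ]
 [ 0.917 -0.381 -0.118  0.284]
 [-0.003  0.289 -0.957  0.342]
 [ 0.     0.     0.     1.   ]]
```

View pics/w1.png

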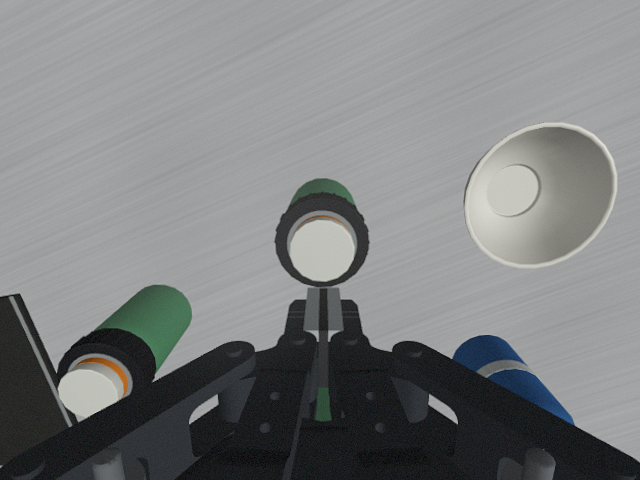

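Request:
move_arm:
  plan:
    - [0, 0, -25, 0, 0, 0, -1]
    - [0, 0, -12, 0, 0, 0, -1]
    - [0, 0, -6, 0, 0, 0, -1]
    - [0, 0, -4, 0, 0, 0, -1]
    - [0, 0, -2, 0, 0, 0, -1]

```text
clock: 2.02
ee_pos: [0.4495, 0.2556, 0.1349]
tool_rot: [0.321, 1.547, -0.32]
ft_force: [-0.6, 0.2, 0.1]
opening: 0.002
```

Request:
move_arm:
  plan:
    - [0, 0, -2, 0, 0, 0, -1]
    - [0, 0, -2, 0, 0, 0, -1]
    - [0, 0, 0, 0, 0, 0, -1]

```text
clock: 2.4
ee_pos: [0.4493, 0.2554, 0.1307]
tool_rot: [0.321, 1.547, -0.321]
ft_force: [0.1, 0.2, 0.7]
opening: 0.001
```

Run:
```python
from h import *
I=bot.read_camera("wrist"); cv2.imwrite("pics/w2.png",I[120:400,180:480]); s=bot.sense(); print(s["ee_pos"],s["ft_force"])
```

```text
[0.44929332 0.25535843 0.13069438] [ 1.14139312 -0.43140073 -0.42983265]
```

View pics/w2.png

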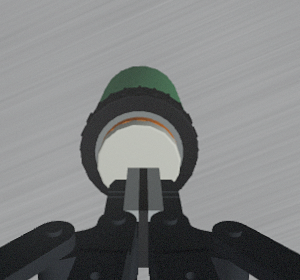

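Request:
move_arm:
  plan:
    - [0, 0, -2, 0, 0, 0, -1]
    - [0, 0, -2, 0, 0, 0, -1]
    - [0, 0, 0, 0, 0, 0, -1]

```text
clock: 2.82
ee_pos: [0.4492, 0.2553, 0.1265]
tool_rot: [0.32, 1.547, -0.321]
ft_force: [-0.2, 1.1, 0.4]
opening: 0.001
```

Request:
move_arm:
  plan:
    - [0, 0, -2, 0, 0, 0, -1]
    - [0, 0, -2, 0, 0, 0, -1]

```text
clock: 3.08
ee_pos: [0.4493, 0.2554, 0.1226]
tool_rot: [0.321, 1.547, -0.321]
ft_force: [-0.2, 0.6, 0.4]
opening: 0.001
```

Request:
move_arm:
  plan:
    - [0, 0, -2, 0, 0, 0, -1]
    - [0, 0, 0, 0, 0, 0, -1]

```text
clock: 3.32
ee_pos: [0.4492, 0.2553, 0.1205]
tool_rot: [0.32, 1.547, -0.321]
ft_force: [-0.6, -0.1, 0.2]
opening: 0.001
```

Run:
```python
from h import *
P=bot.camera_params("wrist");I=bot.read_camera("wrist"); cv2.imwrite("pics/w3.png",cv2.resize(I[120:400,180:480],None,fx=2,fy=2)); s=bot.sense(); print(s["ee_pos"],s["ft_force"])
for X in ([0,0,-.019],[0,0,0]): print(proj(P,s["ee_pos"]+X)*2-[360,240])
```

```text
[0.44926409 0.25536089 0.12059714] [ 0.49379276 -0.00958203 -0.41685795]
[288.50697515 313.36887405]
[288.72377886 344.3602524 ]
```

View pics/w3.png

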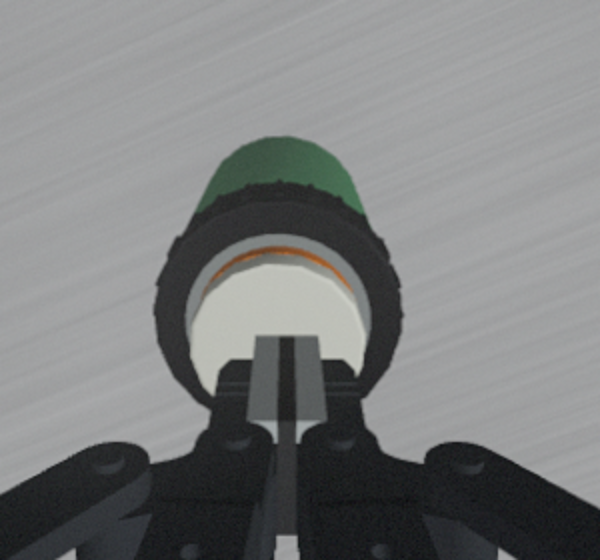

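Request:
move_arm:
  plan:
    - [0, 0, -2, 0, 0, 0, -1]
    - [0, 0, -2, 0, 0, 0, -1]

```text
clock: 3.62
ee_pos: [0.4493, 0.2554, 0.1166]
tool_rot: [0.321, 1.547, -0.321]
ft_force: [0.5, -0.4, -0.8]
opening: -0.004
```

Request:
move_arm:
  plan:
    - [0, 0, -2, 0, 0, 0, -1]
    - [0, 0, -1, 0, 0, 0, -1]

```text
clock: 3.88
ee_pos: [0.4493, 0.2553, 0.1135]
tool_rot: [0.321, 1.547, -0.321]
ft_force: [-0.3, 0.1, 0.1]
opening: 0.001
```

Run:
```python
from h import *
P=bot.camera_params("wrist");I=bot.read_camera("wrist");S=bot.camera_params("scene"); J=bot.read_camera("scene"); s=bot.sense(); print(s["ee_pos"],s["ft_force"],s["opening"])
a=cv2.resize(I[180:400,230:430],(400,440)); e=s["ee_pos"]; q=proj(S,e); print(q, proj(S,e-[0,0,.019]))
u,v=q.astype(int); b=cv2.resize(J[v-40:v+48,u-40:u+40],(400,440),interpolation=cv2.INTER_CUBIC)
for d in (0,.019): cv2.circle(b,tuple(((proj(S,e-[0,0,d])-[u-40,v-40])*5).astype(int)),3,(255,0,255),1)
cv2.imwrite("pics/w4.png",np.hstack([a,b]))
```

```text
[0.44925847 0.25533745 0.11354136] [-0.64241414 -0.65795712  0.4541357 ] -0.000629201125382389
[418.80213357 283.09609996] [417.73897747 286.34992144]
```

View pics/w4.png

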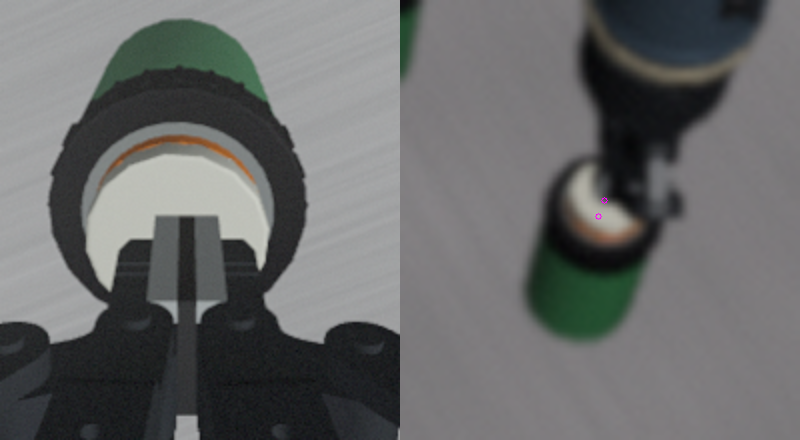

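Request:
move_arm:
  plan:
    - [0, 0, -2, 0, 0, 0, -1]
    - [0, 0, -2, 0, 0, 0, -1]

```text
clock: 4.22
ee_pos: [0.4493, 0.2554, 0.1096]
tool_rot: [0.321, 1.547, -0.321]
ft_force: [-0.2, 0.1, -0.3]
opening: -0.0
```

Run:
```python
from h import *
P=bot.camera_params("wrist"); f=240/np.tan(np.radians(P["fov_y"])/2); print(f,P["k1"],P["cx"],P["cy"]); s=bot.sense(); print(s["ee_pos"],s["ft_force"],s["qpos"],s["joint_torque"])
I=bot.read_camera("wrist"); 
for dx in (-.021,.021):
  e=np.array([.449,.255,.125]); r=np.array(P["extrinsics"])[:3,0]; print(proj(P,e+r*dx))
white(P,I,.125)
```

```text
363.34391810446937 0.025962435778342823 322.95967406936046 238.81030307859788
[0.44934228 0.25539948 0.10959752] [-0.15274507  0.13124102 -0.31042764] [-0.65130312  0.4714701   0.06281937  1.98420744 -0.04495874  0.68711791
  0.60138975] [-1.74151204e-02 -6.01181746e+01  2.36139178e+00 -2.01574069e+01
  1.56914623e-02  8.75938986e-02 -3.94297473e-03]
[275.31367204 306.92812956]
[371.12445195 306.92879209]
[ 272  260   94   69 3039] [315.3 285. ] [0.4381 0.256  0.125 ]
[316 388  15  33 366] [322.9 405. ] [0.4964 0.2342 0.125 ]
[189 395  29  29 273] [203.7 408.2] [0.4752 0.1814 0.125 ]
[429 395  29  29 275] [442.3 408.3] [0.5207 0.2859 0.125 ]
```

Run:
```python
from h import *
P=bot.camera_params("wrist");S=bot.camera_params("scene");I=bot.read_camera("wrist");J=bot.read_camera("scene");T=bot.read_camera("top")
s=bot.sense();e=s["ee_pos"]
for h in (.02,.01,0,-.01,-.019): print(h,proj(P,e+[0,0,h]),proj(S,e+[0,0,h]))
for z in (.09,.11,.13,.15): print("ray",z,onz(P,323,288,z)-e)
Q=bot.camera_params("top")
def cr(K,C,k):
    q=proj(C,e).astype(int); b=cv2.resize(K[q[1]-20:q[1]+20,q[0]-20:q[0]+20],(400,400),interpolation=cv2.INTER_CUBIC)
    for X,c in ((e,(255,0,255)),([.449,.255,.125],(0,255,0))): cv2.circle(b,tuple(((proj(C,X)-q+20)*10).astype(int)),4,c,1)
    return b
cv2.imwrite("pics/w5.png",np.hstack([cr(J,S,0),cr(T,Q,0)]))
```

```text
0.02 [324.49677113 312.78367544] [419.70791596 280.28891748]
0.01 [324.4211628  302.02913328] [419.1360693 282.0420814]
0 [324.35395821 292.4644583 ] [418.5702705  283.77532821]
-0.01 [324.29382402 283.90166311] [418.01043083 285.48897573]
-0.019 [324.24486427 276.92697575] [417.5115981  287.01475874]
ray 0.09 [ 0.00585536 -0.00326265 -0.01963994]
ray 0.11 [-0.00254353  0.00039889  0.00036006]
ray 0.13 [-0.01094242  0.00406042  0.02036006]
ray 0.15 [-0.01934131  0.00772196  0.04036006]
```

View pics/w5.png

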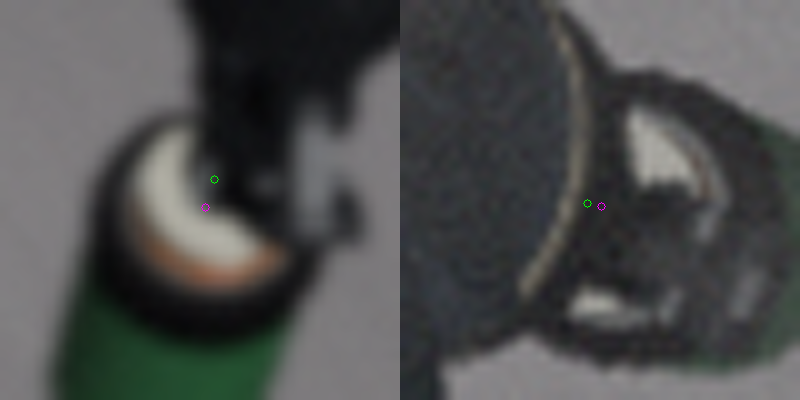

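Run:
```python
from h import *
J0=cv2.imread("pics/scene0.png");T0=cv2.imread("pics/top0.png");J=bot.read_camera("scene");T=bot.read_camera("top")
g=lambda K:cv2.inRange(cv2.cvtColor(K,cv2.COLOR_BGR2HSV),(45,80,20),(90,255,255))
for nm,A,B,(x0,x1,y0,y1) in (("scene",J0,J,(395,440,265,320)),("top",T0,T,(190,240,290,335))):
  for K in (A,B):
    m=g(K[y0:y1,x0:x1]); yy,xx=np.nonzero(m); print(nm,len(xx),xx.min()+x0 if len(xx) else 0,xx.max()+x0 if len(xx) else 0,yy.min()+y0 if len(xx) else 0,yy.max()+y0 if len(xx) else 0)
n=proj(bot.camera_params("top"),[.449,.255,.125]);print(n)
a=T0[290:340,180:240];b=T[290:340,180:240]
cv2.imwrite("pics/c6.png",cv2.resize(np.hstack([a,b]),None,fx=6,fy=6,interpolation=cv2.INTER_CUBIC))
s=bot.sense();print(s["ee_pos"],s["ft_force"],s["wrist_torque"])
```

```text
scene 261 405 425 291 310
scene 259 405 425 292 310
top 0 0 0 0 0
top 0 0 0 0 0
[207.71360803 313.37349558]
[0.44932629 0.25541494 0.10970069] [-0.50378591 -0.15335984  0.23957936] [-0.01694115  0.01293495  0.04486801]
```

View pics/c6.png

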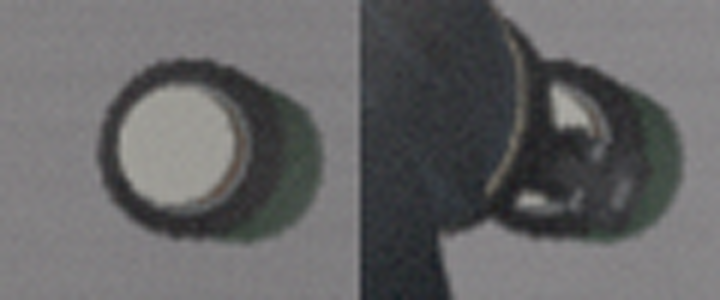

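Request:
move_arm:
  plan:
    - [0, 0, -2, 0, 0, 0, -1]
    - [0, 0, -1, 0, 0, 0, -1]

```text
clock: 4.78
ee_pos: [0.4494, 0.2555, 0.1069]
tool_rot: [0.321, 1.547, -0.32]
ft_force: [-1.2, -0.7, 7.4]
opening: 0.001
```

Request:
move_arm:
  plan:
    - [0, 0, -1, 0, 0, 0, -1]
    - [0, 0, -1, 0, 0, 0, -1]

```text
clock: 5.03
ee_pos: [0.4495, 0.2555, 0.105]
tool_rot: [0.321, 1.547, -0.32]
ft_force: [-1.2, -1.2, 5.2]
opening: 0.003
```

Request:
move_arm:
  plan:
    - [0, 0, -1, 0, 0, 0, -1]
    - [0, 0, -1, 0, 0, 0, -1]

```text
clock: 5.28
ee_pos: [0.4494, 0.2555, 0.1029]
tool_rot: [0.321, 1.547, -0.32]
ft_force: [-0.6, -0.4, 3.1]
opening: 0.0
```

Request:
move_arm:
  plan:
    - [0, 0, -1, 0, 0, 0, -1]
    - [0, 0, -1, 0, 0, 0, -1]

```text
clock: 5.52
ee_pos: [0.4494, 0.2554, 0.1006]
tool_rot: [0.321, 1.547, -0.321]
ft_force: [0.4, 0.7, 0.9]
opening: -0.002
```

Request:
move_arm:
  plan:
    - [0, 0, -1, 0, 0, 0, -1]
    - [0, 0, 0, 0, 0, 0, -1]

```text
clock: 5.78
ee_pos: [0.4491, 0.2553, 0.0994]
tool_rot: [0.32, 1.547, -0.321]
ft_force: [-0.2, 0.5, -0.1]
opening: 0.001
```

Run:
```python
from h import *
I=bot.read_camera("wrist");J=bot.read_camera("scene");T=bot.read_camera("top")
f=lambda K,x,y,w,h:cv2.resize(K[y:y+h,x:x+w],(400,400),interpolation=cv2.INTER_CUBIC)
cv2.imwrite("pics/w7.png",np.hstack([f(I,220,200,200,200),f(J,390,255,60,60)]))
s=bot.sense();print(s["ee_pos"],s["ft_force"],s["wrist_torque"])
```

```text
[0.44919377 0.25532368 0.09957106] [-0.00183834 -0.48801614 -0.42634005] [-0.00139514 -0.01759667 -0.02620515]
```

View pics/w7.png

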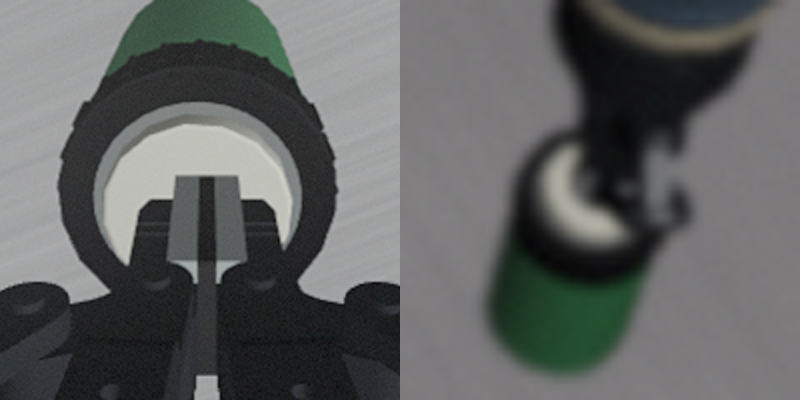

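Request:
move_arm:
  plan:
    - [0, 0, -1.5, 0, 0, 0, -1]
    - [0, 0, -1, 0, 0, 0, -1]

```text
clock: 6.18
ee_pos: [0.4492, 0.2554, 0.097]
tool_rot: [0.321, 1.547, -0.321]
ft_force: [0.2, 0.6, 0.4]
opening: 0.002
```

Request:
move_arm:
  plan:
    - [0, 0, -0.5, 0, 0, 0, -1]
    - [0, 0, 0, 0, 0, 0, -1]

```text
clock: 6.42
ee_pos: [0.4493, 0.2554, 0.0966]
tool_rot: [0.321, 1.547, -0.321]
ft_force: [-0.2, -0.7, -0.1]
opening: -0.0
```

Request:
move_arm:
  plan:
    - [0, 0, -1, 0, 0, 0, -1]
    - [0, 0, 0, 0, 0, 0, -1]

```text
clock: 6.68
ee_pos: [0.4493, 0.2554, 0.0956]
tool_rot: [0.321, 1.547, -0.321]
ft_force: [-0.2, 0.3, 1.2]
opening: 0.003
```

Request:
move_arm:
  plan:
    - [0, 0, -1, 0, 0, 0, -1]
    - [0, 0, 0, 0, 0, 0, -1]

```text
clock: 6.92
ee_pos: [0.4495, 0.2555, 0.0955]
tool_rot: [0.321, 1.546, -0.32]
ft_force: [-1.4, -1.7, 10.1]
opening: -0.001
```

Request:
move_arm:
  plan:
    - [0, 0, 20, 0, 0, 0, -1]
    - [0, 0, 26, 0, 0, 0, -1]
    - [45, -17, 0, 0, 0, 0, -1]
    - [45, -17, 0, 0, 0, 0, -1]
    - [45, -17, 0, 0, 0, 0, -1]

```text
clock: 7.55
ee_pos: [0.5856, 0.204, 0.1409]
tool_rot: [0.321, 1.547, -0.32]
ft_force: [0.4, 0.6, 0.2]
opening: 0.001
```

Request:
move_arm:
  plan:
    - [45, -17, 0, 0, 0, 0, -1]
    - [30, -11, 0, 0, 0, 0, -1]
    - [0, 0, 0, 0, 0, 0, -1]

```text
clock: 7.92
ee_pos: [0.6611, 0.1742, 0.14]
tool_rot: [0.322, 1.546, -0.324]
ft_force: [0.2, 0.4, -0.6]
opening: -0.002
```

Run:
```python
from h import *
P=bot.camera_params("wrist");I=bot.read_camera("wrist"); s=bot.sense();print(s["clock"],s["ee_pos"],s["ft_force"]);white(P,I,.125)
S=bot.camera_params("scene");J=bot.read_camera("scene")
def orange(K,x,y):
    h=cv2.cvtColor(K[y-16:y+17,x-16:x+17],cv2.COLOR_BGR2HSV); return int((cv2.inRange(h,(3,60,60),(25,255,255))>0).sum())
J0=cv2.imread("pics/scene0.png")
for x,y in ((419,281),(336,291),(373,233)): print(orange(J0,x,y),orange(J,x,y))
```

```text
7.975 [0.65948169 0.17564844 0.13996914] [-0.29907445  0.02790951 -0.38497311]
[ 595   97   45  100 3342] [620.7 151.6] [0.657  0.3244 0.125 ]
[ 284  235   80   64 3915] [323.6 266.2] [0.6542 0.1769 0.125 ]
[ 54 376  40  43 671] [ 77.5 395.2] [0.6697 0.0177 0.125 ]
[189 395  29  29 238] [202.  409.4] [0.7071 0.0768 0.125 ]
[429 395  29  29 276] [442.3 408.3] [0.7621 0.2046 0.125 ]
[570 401  70  23 192] [604.9 411.9] [0.8001 0.2887 0.125 ]
37 0
32 32
43 44
```

The left jar latched: its orange band is gone after release. Now I press the far jar.

Request:
move_arm:
  plan:
    - [0, 0, -18, 0, 0, 0, -1]
    - [0, 0, -12, 0, 0, 0, -1]
    - [0, 0, -3, 0, 0, 0, -1]
    - [0, 0, -2, 0, 0, 0, -1]
    - [0, 0, -2, 0, 0, 0, -1]

```text
clock: 8.65
ee_pos: [0.6594, 0.1767, 0.1043]
tool_rot: [0.321, 1.546, -0.32]
ft_force: [-1.3, 0.5, 5.2]
opening: -0.003
```

Request:
move_arm:
  plan:
    - [0, 0, -2, 0, 0, 0, -1]
    - [0, 0, -2, 0, 0, 0, -1]

```text
clock: 8.9
ee_pos: [0.6595, 0.1767, 0.1005]
tool_rot: [0.321, 1.546, -0.32]
ft_force: [-2.8, 0.3, 6.4]
opening: -0.004
```

Request:
move_arm:
  plan:
    - [0, 0, -2, 0, 0, 0, -1]
    - [0, 0, -1.5, 0, 0, 0, -1]

```text
clock: 9.15
ee_pos: [0.6594, 0.1768, 0.0971]
tool_rot: [0.321, 1.546, -0.32]
ft_force: [-2.6, 1.6, 7.6]
opening: 0.008
```

Request:
move_arm:
  plan:
    - [0, 0, -1, 0, 0, 0, -1]
    - [0, 0, 0, 0, 0, 0, -1]

```text
clock: 9.4
ee_pos: [0.6594, 0.1767, 0.0961]
tool_rot: [0.321, 1.546, -0.32]
ft_force: [-1.9, 1.1, 8.4]
opening: -0.001
```

Request:
move_arm:
  plan:
    - [0, 0, -1, 0, 0, 0, -1]
    - [0, 0, 0, 0, 0, 0, -1]

```text
clock: 9.65
ee_pos: [0.6597, 0.1769, 0.096]
tool_rot: [0.322, 1.546, -0.319]
ft_force: [-4.4, -0.1, 12.7]
opening: -0.002
```

Request:
move_arm:
  plan:
    - [0, 0, -1, 0, 0, 0, -1]
    - [0, 0, 0, 0, 0, 0, -1]

```text
clock: 9.9
ee_pos: [0.66, 0.1771, 0.0959]
tool_rot: [0.322, 1.545, -0.319]
ft_force: [-7.1, -0.2, 19.9]
opening: 0.0
```

Request:
move_arm:
  plan:
    - [0, 0, 16, 0, 0, 0, -1]
    - [0, 0, 30, 0, 0, 0, -1]
    - [-40, -26, 0, 0, 0, 0, -1]
    - [-45, -29, 0, 0, 0, 0, -1]
    - [-45, -29, 0, 0, 0, 0, -1]

```text
clock: 10.52
ee_pos: [0.5282, 0.0913, 0.1394]
tool_rot: [0.321, 1.546, -0.321]
ft_force: [1.1, -0.0, -1.0]
opening: 0.002
```

Request:
move_arm:
  plan:
    - [-40, -26, 0, 0, 0, 0, -1]
    - [-10, -6, 0, 0, 0, 0, -1]
    - [0, 0, 0, 0, 0, 0, -1]

```text
clock: 10.9
ee_pos: [0.4798, 0.0603, 0.1397]
tool_rot: [0.322, 1.546, -0.321]
ft_force: [0.5, 0.3, 0.3]
opening: 0.004
```

```bash
cat >> h.py <<'E'
def oranges():
    J0=cv2.imread("pics/scene0.png");J=bot.read_camera("scene")
    for n,x,y in (("left",419,281),("far",336,291),("near",373,233)):
        print(n,[int((cv2.inRange(cv2.cvtColor(K[y-16:y+17,x-16:x+17],cv2.COLOR_BGR2HSV),(3,60,60),(25,255,255))>0).sum()) for K in (J0,J)])
E
python3 - <<'E'
from h import *
P=bot.camera_params("wrist");I=bot.read_camera("wrist"); s=bot.sense();print(s["clock"],s["ee_pos"],s["ft_force"]);white(P,I,.125);oranges()
E
```

```text
10.95 [0.48057188 0.06090627 0.13959708] [ 0.30526485 -0.07954569 -1.16548168]
[628  32  12  66 346] [633.2  66.6] [0.4415 0.2213 0.125 ]
[ 280  240   81   62 3587] [320.9 270.3] [0.4743 0.0608 0.125 ]
[   0  364   78  103 2388] [ 18.4 424.6] [ 0.4918 -0.1371  0.125 ]
[316 388  15  33 402] [322.7 404.9] [0.5512 0.0283 0.125 ]
[189 395  29  29 276] [203.8 408.3] [ 0.5256 -0.0354  0.125 ]
[601 429  39  33 648] [625.6 443. ] [0.645  0.1814 0.125 ]
left [37, 0]
far [32, 32]
near [43, 44]
```

Request:
move_arm:
  plan:
    - [0, 0, -18, 0, 0, 0, -1]
    - [0, 0, -12, 0, 0, 0, -1]
    - [0, 0, -3, 0, 0, 0, -1]
    - [0, 0, -2, 0, 0, 0, -1]
    - [0, 0, -2, 0, 0, 0, -1]

```text
clock: 11.62
ee_pos: [0.4801, 0.0611, 0.1024]
tool_rot: [0.321, 1.546, -0.32]
ft_force: [-0.0, 1.6, 3.1]
opening: 0.0
```

Request:
move_arm:
  plan:
    - [0, 0, -2, 0, 0, 0, -1]
    - [0, 0, -2, 0, 0, 0, -1]
    - [0, 0, -2, 0, 0, 0, -1]
    - [0, 0, -1.5, 0, 0, 0, -1]
    - [0, 0, 0, 0, 0, 0, -1]

```text
clock: 12.25
ee_pos: [0.4793, 0.0603, 0.0954]
tool_rot: [0.321, 1.547, -0.321]
ft_force: [-4.1, -1.0, 15.2]
opening: 0.001
```

Request:
move_arm:
  plan:
    - [0, 0, -1, 0, 0, 0, -1]
    - [0, 0, 0, 0, 0, 0, -1]

```text
clock: 12.5
ee_pos: [0.4795, 0.0603, 0.0953]
tool_rot: [0.321, 1.546, -0.32]
ft_force: [-7.2, -0.1, 26.6]
opening: -0.001
```

Request:
move_arm:
  plan:
    - [0, 0, 16, 0, 0, 0, -1]
    - [0, 0, 30, 0, 0, 0, -1]
    - [40, 26, 0, 0, 0, 0, -1]
    - [45, 29, 0, 0, 0, 0, -1]
    - [45, 29, 0, 0, 0, 0, -1]

```text
clock: 13.12
ee_pos: [0.6106, 0.1451, 0.1398]
tool_rot: [0.321, 1.547, -0.321]
ft_force: [0.2, -0.9, 0.1]
opening: -0.002
```

Request:
move_arm:
  plan:
    - [40, 26, 0, 0, 0, 0, -1]
    - [10, 6, 0, 0, 0, 0, -1]
    - [0, 0, 0, 0, 0, 0, -1]

```text
clock: 13.5
ee_pos: [0.6589, 0.1761, 0.1388]
tool_rot: [0.32, 1.548, -0.321]
ft_force: [-0.2, -0.0, 0.5]
opening: 0.004
```

Run:
```python
from h import *
s=bot.sense();print(s["clock"],s["ee_pos"],s["ft_force"]);oranges()
```

```text
13.5 [0.65888928 0.17612155 0.13882913] [-0.20258907 -0.0265632   0.49281772]
left [37, 0]
far [32, 32]
near [43, 0]
```

Left and near are latched and far has popped up, so far is the faulty one. I give it the full confirming press.

Request:
move_arm:
  plan:
    - [0, 0, -18, 0, 0, 0, -1]
    - [0, 0, -12, 0, 0, 0, -1]
    - [0, 0, -4, 0, 0, 0, -1]
    - [0, 0, -4, 0, 0, 0, -1]
    - [0, 0, -4, 0, 0, 0, -1]

```text
clock: 14.18
ee_pos: [0.6593, 0.1761, 0.0982]
tool_rot: [0.321, 1.547, -0.321]
ft_force: [-2.9, -0.4, 7.2]
opening: -0.001
```

Request:
move_arm:
  plan:
    - [0, 0, -2, 0, 0, 0, -1]
    - [0, 0, -1, 0, 0, 0, -1]
    - [0, 0, 0, 0, 0, 0, -1]

```text
clock: 14.55
ee_pos: [0.6594, 0.1761, 0.0959]
tool_rot: [0.321, 1.546, -0.321]
ft_force: [-3.1, -1.0, 10.4]
opening: -0.002
```

Request:
move_arm:
  plan:
    - [0, 0, -1.5, 0, 0, 0, -1]
    - [0, 0, 0, 0, 0, 0, -1]

```text
clock: 14.8
ee_pos: [0.66, 0.1763, 0.0959]
tool_rot: [0.322, 1.545, -0.32]
ft_force: [-5.8, -2.3, 20.1]
opening: 0.003
```

Request:
move_arm:
  plan:
    - [0, 0, 16, 0, 0, 0, -1]
    - [0, 0, 30, 0, 0, 0, -1]
    - [0, 0, 0, 0, 0, 0, 1]
    - [0, 0, 0, 0, 0, 0, 1]
    - [0, 0, 0, 0, 0, 0, 1]

```text
clock: 15.42
ee_pos: [0.6587, 0.1763, 0.1381]
tool_rot: [0.32, 1.548, -0.321]
ft_force: [0.2, 0.1, 0.1]
opening: 0.638
```

Run:
```python
from h import *
P=bot.camera_params("wrist");I=bot.read_camera("wrist");s=bot.sense();print(s["clock"],s["ee_pos"],s["opening"]);oranges();white(P,I,.125)
cv2.imwrite("pics/w8.png",I)
from scipy.spatial.transform import Rotation as R
print(R.from_rotvec(s["tool_rot"]).as_matrix()[:,1], s["qpos"])
```

```text
15.475 [0.65873967 0.17626749 0.13819482] 0.7188984284034661
left [37, 0]
far [32, 37]
near [43, 0]
[ 594  105   46  100 3415] [620.1 159.9] [0.6572 0.3244 0.125 ]
[ 281  242   81   75 4631] [321.5 278.6] [0.6569 0.1755 0.125 ]
[ 50 381  27  18 209] [ 64.9 389.9] [0.6611 0.0177 0.125 ]
[ 131  422   59   58 1951] [167.1 456. ] [0.7247 0.0455 0.125 ]
[458 422  33  37 761] [470.2 440.4] [0.7856 0.2147 0.125 ]
[ 0.39747297  0.91761326 -0.0010646 ] [-0.37194279  0.65225229  0.07296805  1.51103803 -0.05328364  0.98189606
  0.87780711]
```

View pics/w8.png

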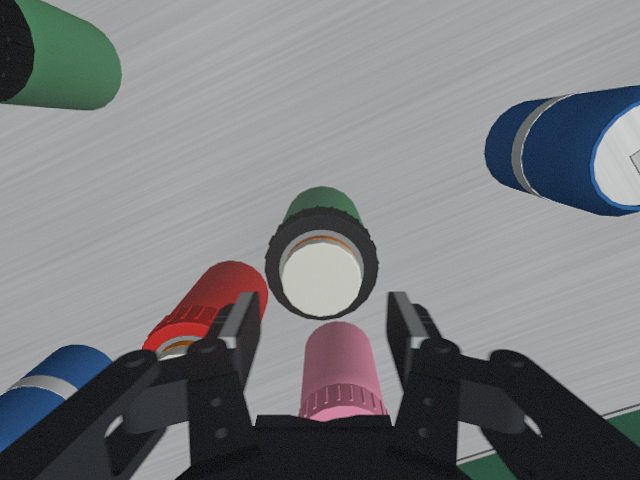

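Request:
move_arm:
  plan:
    - [0, 0, 0, 0, 0, -9, 1]
    - [0, 0, 0, 0, 0, -9, 1]
    - [0, 0, 0, 0, 0, -8, 1]
    - [0, 0, 0, 0, 0, 0, 1]
    - [0, 0, 0, 0, 0, 0, 1]

```text
clock: 16.15
ee_pos: [0.6592, 0.1764, 0.1389]
tool_rot: [0.671, 1.465, -0.671]
ft_force: [0.1, 0.7, 0.1]
opening: 1.001
```

Run:
```python
from h import *
from scipy.spatial.transform import Rotation as R
P=bot.camera_params("wrist");I=bot.read_camera("wrist");s=bot.sense();print(s["clock"],s["ee_pos"],s["opening"]);white(P,I,.125)
M=R.from_rotvec(s["tool_rot"]).as_matrix();print(M.round(3)); print(proj(P,s["ee_pos"]+[0,0,-.013]),s["qpos"])
```

```text
16.2 [0.65922464 0.17635504 0.13897986] 1.000375585845757
[ 282  240   80   76 4607] [321.7 277.8] [0.6572 0.1762 0.125 ]
[ 215  389   70   47 1838] [246.4 410.5] [0.6781 0.0851 0.125 ]
[404 413  33  24 394] [420.2 423.6] [0.7606 0.1441 0.125 ]
[ 84 448  47  32 897] [109.2 466.8] [ 6.40e-01 -3.00e-04  1.25e-01]
[[-0.     0.758  0.652]
 [-0.     0.652 -0.758]
 [-1.    -0.    -0.   ]]
[324.81074179 280.70320213] [-0.44333827  0.6596164   0.19913307  1.51325893 -0.14611522  0.98366007
  0.50702838]
```

Request:
move_arm:
  plan:
    - [-1, 0, -25, 0, 0, 0, 1]
    - [0, 0, -22, 0, 0, 0, 1]
    - [0, 0, -15, 0, 0, 0, 1]
    - [0, 0, -12, 0, 0, 0, 1]

```text
clock: 16.7
ee_pos: [0.6584, 0.1763, 0.0646]
tool_rot: [0.673, 1.464, -0.673]
ft_force: [0.6, 0.4, 0.6]
opening: 1.001
```

Request:
move_arm:
  plan:
    - [0, 0, -6, 0, 0, 0, 1]
    - [0, 0, -4, 0, 0, 0, 1]
    - [0, 0, 0, 0, 0, 0, 1]

```text
clock: 17.08
ee_pos: [0.6584, 0.1764, 0.0553]
tool_rot: [0.674, 1.464, -0.673]
ft_force: [0.4, -0.1, 0.5]
opening: 0.999
```

Request:
move_arm:
  plan:
    - [0, 0, 0, 0, 0, 0, -1]
    - [0, 0, 0, 0, 0, 0, -1]
    - [0, 0, 0, 0, 0, 0, -1]
    - [0, 0, 0, 0, 0, 0, -1]
  force: 35

```text
clock: 17.58
ee_pos: [0.6587, 0.1764, 0.0559]
tool_rot: [0.674, 1.463, -0.673]
ft_force: [-0.9, 1.0, 6.3]
opening: 0.736
```

Request:
move_arm:
  plan:
    - [0, 0, 3, 0, 0, 0, -1]
    - [0, 0, 8, 0, 0, 0, -1]
    - [0, 0, 10, 0, 0, 0, -1]
    - [0, 0, 0, 0, 0, 0, -1]

```text
clock: 18.08
ee_pos: [0.659, 0.1765, 0.0774]
tool_rot: [0.674, 1.462, -0.673]
ft_force: [-0.2, 0.2, -3.1]
opening: 0.74
```

Run:
```python
from h import *
oranges()
I=bot.read_camera("wrist");J=bot.read_camera("scene");S=bot.camera_params("scene");s=bot.sense();print(s["clock"],s["ee_pos"],s["opening"],s["ft_force"],s["wrist_torque"])
f=lambda K,x,y,w,h:cv2.resize(K[y:y+h,x:x+w],(400,400),interpolation=cv2.INTER_CUBIC)
cv2.imwrite("pics/w9.png",np.hstack([f(I,170,140,300,300),f(J,300,250,90,90)]))
g=cv2.inRange(cv2.cvtColor(J,cv2.COLOR_BGR2HSV),(45,80,20),(90,255,255))[280:340,310:360];print("green lowest row",np.nonzero(g)[0].max()+280, proj(S,[.659,.1765,.0]),proj(S,[.659,.1765,.02]))
```

```text
left [37, 0]
far [32, 10]
near [43, 0]
18.225 [0.6581561  0.1764042  0.07607134] 0.7418288690240153 [ 0.13903219 -0.37126904 -2.92711283] [0.03222605 0.01396625 0.04160347]
green lowest row 315 [334.79171244 309.91124536] [334.96924751 306.88341657]
```

Request:
move_arm:
  plan:
    - [0, 0, 15, 0, 0, 0, -1]
    - [0, 0, 30, 0, 0, 0, -1]
    - [0, 0, 35, 0, 0, 0, -1]
    - [0, 0, 30, 0, 0, 0, -1]
    - [0, 0, 10, 0, 0, 0, -1]

```text
clock: 18.85
ee_pos: [0.6593, 0.1764, 0.199]
tool_rot: [0.676, 1.461, -0.672]
ft_force: [0.2, -0.9, -4.2]
opening: 0.739
```

Request:
move_arm:
  plan:
    - [-10, -20, 0, 0, 0, 0, -1]
    - [-15, -30, 0, 0, 0, 0, -1]
    - [-20, -40, 0, 0, 0, 0, -1]
    - [-20, -40, 0, 0, 0, 0, -1]
    - [-20, -40, 0, 0, 0, 0, -1]

```text
clock: 19.48
ee_pos: [0.5721, 0.0051, 0.1957]
tool_rot: [0.673, 1.465, -0.674]
ft_force: [0.2, -0.2, -3.6]
opening: 0.739
```

Request:
move_arm:
  plan:
    - [-20, -40, 0, 0, 0, 0, -1]
    - [-20, -40, 0, 0, 0, 0, -1]
    - [-20, -40, 0, 0, 0, 0, -1]
    - [-17, -35, 0, 0, 0, 0, -1]
    - [-10, -20, 0, 0, 0, 0, -1]

```text
clock: 20.1
ee_pos: [0.4847, -0.1707, 0.1959]
tool_rot: [0.675, 1.464, -0.676]
ft_force: [0.5, 0.7, -2.8]
opening: 0.744
```

Request:
move_arm:
  plan:
    - [-5, -5, 0, 0, 0, 0, -1]
    - [0, 0, 0, 0, 0, 0, -1]
    - [0, 0, 0, 0, 0, 0, -1]

```text
clock: 20.48
ee_pos: [0.4819, -0.1723, 0.196]
tool_rot: [0.673, 1.464, -0.672]
ft_force: [-1.0, -0.3, -2.4]
opening: 0.74
```

Request:
move_arm:
  plan:
    - [0, 0, -20, 0, 0, 0, -1]
    - [0, 0, -35, 0, 0, 0, -1]
    - [0, 0, -35, 0, 0, 0, -1]
    - [0, 0, -22, 0, 0, 0, -1]
    - [0, 0, -8, 0, 0, 0, -1]

```text
clock: 21.1
ee_pos: [0.4813, -0.1725, 0.075]
tool_rot: [0.673, 1.466, -0.673]
ft_force: [-0.2, 0.4, -2.8]
opening: 0.736
```

Request:
move_arm:
  plan:
    - [0, 0, -3, 0, 0, 0, -1]
    - [0, 0, -2, 0, 0, 0, -1]
    - [0, 0, -2, 0, 0, 0, -1]
    - [0, 0, -1, 0, 0, 0, -1]
    - [0, 0, 0, 0, 0, 0, -1]

```text
clock: 21.72
ee_pos: [0.4814, -0.1736, 0.0683]
tool_rot: [0.674, 1.464, -0.674]
ft_force: [-0.2, 0.9, -3.8]
opening: 0.738
```

Request:
move_arm:
  plan:
    - [0, 0, -1, 0, 0, 0, -1]
    - [0, 0, -1, 0, 0, 0, -1]
    - [0, 0, 0, 0, 0, 0, -1]

```text
clock: 22.1
ee_pos: [0.4813, -0.1736, 0.0661]
tool_rot: [0.674, 1.464, -0.674]
ft_force: [-0.2, -0.7, -3.0]
opening: 0.738
```

Request:
move_arm:
  plan:
    - [0, 0, -1, 0, 0, 0, -1]
    - [0, 0, 0, 0, 0, 0, -1]

```text
clock: 22.35
ee_pos: [0.4813, -0.1736, 0.0651]
tool_rot: [0.674, 1.464, -0.674]
ft_force: [0.7, 0.8, -3.3]
opening: 0.74
```

Request:
move_arm:
  plan:
    - [0, 0, -1, 0, 0, 0, -1]
    - [0, 0, 0, 0, 0, 0, -1]

```text
clock: 22.6
ee_pos: [0.4813, -0.1736, 0.0641]
tool_rot: [0.674, 1.464, -0.674]
ft_force: [-0.2, -0.4, -3.1]
opening: 0.74
```

Request:
move_arm:
  plan:
    - [0, 0, -1, 0, 0, 0, -1]
    - [0, 0, 0, 0, 0, 0, -1]

```text
clock: 22.85
ee_pos: [0.4815, -0.1739, 0.0638]
tool_rot: [0.674, 1.463, -0.674]
ft_force: [-2.2, 0.0, 5.2]
opening: 0.739
```

Request:
move_arm:
  plan:
    - [0, 0, -0.7, 0, 0, 0, -1]
    - [0, 0, 0, 0, 0, 0, -1]

```text
clock: 23.1
ee_pos: [0.4815, -0.1739, 0.0638]
tool_rot: [0.674, 1.462, -0.674]
ft_force: [-4.8, 1.1, 15.7]
opening: 0.739
```

Request:
move_arm:
  plan:
    - [0, 0, 0.7, 0, 0, 0, -1]
    - [0, 0, 0.3, 0, 0, 0, -0.5]
    - [0, 0, 0, 0, 0, 0, 0.7]
    - [0, 0, 0, 0, 0, 0, 1]
    - [0, 0, 0, 0, 0, 0, 1]

```text
clock: 23.72
ee_pos: [0.4814, -0.1736, 0.0634]
tool_rot: [0.673, 1.464, -0.674]
ft_force: [0.7, -0.5, -0.7]
opening: 1.001
```

Request:
move_arm:
  plan:
    - [0, 0, 0, 0, 0, 0, 1]
    - [0, 0, 10, 0, 0, 0, 1]
    - [0, 0, 25, 0, 0, 0, 1]
    - [0, 0, 40, 0, 0, 0, 1]
    - [0, 0, 50, 0, 0, 0, 1]

```text
clock: 24.35
ee_pos: [0.4807, -0.1735, 0.1899]
tool_rot: [0.673, 1.465, -0.674]
ft_force: [0.9, -0.3, 0.2]
opening: 1.004
```

Request:
move_arm:
  plan:
    - [-15, 30, 40, 0, 0, 0, 1]
    - [-15, 55, 10, 0, 0, 0, 1]
    - [0, 58, 0, 0, 0, 0, 1]
    - [0, 58, 0, 0, 0, 0, 1]
    - [0, 0, 0, 0, 0, 0, 1]

```text
clock: 24.98
ee_pos: [0.4511, 0.032, 0.2391]
tool_rot: [0.669, 1.466, -0.666]
ft_force: [-0.3, -0.2, 0.1]
opening: 1.0
```

Run:
```python
from h import *
s=bot.sense();print(s["clock"],s["ee_pos"],s["opening"],s["ft_force"])
I=bot.read_camera("top");J=bot.read_camera("scene");P=bot.camera_params("top");white(P,I,.133);oranges()
f=lambda K,x,y,w,h:cv2.resize(K[y:y+h,x:x+w],(400,400),interpolation=cv2.INTER_CUBIC)
cv2.imwrite("pics/f.png",np.hstack([f(I,190,190,270,270)[:,:],f(J,270,140,200,200)]))
S=bot.camera_params("scene");print(proj(S,[.4815,-.1739,.133]),proj(S,[.4815,-.1739,.008]),proj(P,[.4815,-.1739,.133]))
```

```text
24.975 [0.4511182  0.03196742 0.23914126] 0.9999782926907481 [-0.30249411 -0.23190691  0.12530575]
[256 156  18  18 240] [264.9 164.4] [0.7762 0.1386 0.133 ]
[357 188  21  20 267] [367.2 197.8] [ 0.6982 -0.0864  0.133 ]
[284 196  18  17 243] [292.6 203.9] [0.6853 0.0764 0.133 ]
[  0 198  15  19 242] [  6.5 206.8] [0.6836 0.7168 0.133 ]
[164 206  20  21 275] [173.5 216.1] [0.6595 0.3365 0.133 ]
[118 267  52  52 897] [152.9 293.6] [0.4902 0.3723 0.133 ]
[402 288  19  19 281] [411.3 296.6] [ 0.4825 -0.1754  0.133 ]
[201 305  19  19 278] [210.  314.1] [0.447  0.2482 0.133 ]
left [37, 0]
far [32, 0]
near [43, 0]
[333.49889969 170.58594233] [332.64856265 195.45676776] [410.60733754 297.1287272 ]
```

View pics/f.png

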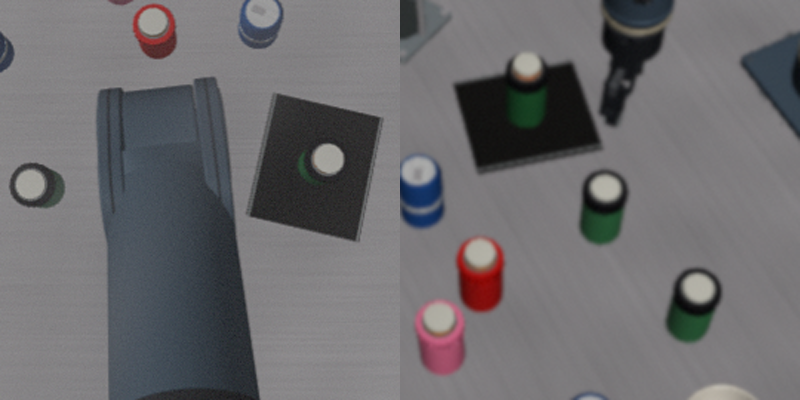

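The faulty jar stands upright in the middle of the mat with its orange band showing. Both sound jars are down and in place, and the bystanders are unmoved.

```bash
python3 -c "
from plant import bot
print(bot.hand_in())"
```

```text
the job is handed in; nothing more can be done
None
```

The job is done and handed in, at about 25 s on the robot's clock. I pressed all three green jars to their hard stop. The left and near jars latched. The far jar at about (0.659, 0.176) popped back up, so I gave it a second full press to about 20 N, gripped it by the lid and set it on the mat.

**Last checks:**
- **Faulty jar:** its button top is at about (0.4825, -0.175). The mat centre measured (0.4815, -0.174). The jar looks upright, with its orange band showing.
- **Sound jars:** no orange shows on the left or near jar. Both look to be standing where they were.
- **Bystanders:** the cans, bowl, crusher and the pink and red look-alikes were not approached. The red jar, a can and the mat look in place in the final pictures. I did not measure each one separately.
- **Robot:** it is clear of everything, with a contact force of about 0 N.

**What disagreed:**
- **Fingertip height:** the shut fingertips touched about 35 mm higher than the stated 19 mm overhang implied. I found the press and grasp heights by feeling for contact.
- **Set-down force:** the wrist force peaked at about 16 N as the jar met the mat. I eased that off before opening the fingers.

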